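# Brush broken bisque off the work bed into the catch tray

## Robot

A 6-joint arm with a two-finger parallel gripper is mounted at the origin on a cart in front of the work surface, level with it; the furniture and walls round the work are solid. World frame = base frame: x ahead of the robot, y to its left, z up, the work surface at z = 0. Lengths are in m, angles in rad, forces in N, time in s.
With the tool pointing down it reaches from about 0.325 to 0.775 m from the base axis. Payload 9.3 kg.
Tool frame: the origin (TCP) lies midway between the tips of the shut fingers; the grasp point (between the pads) lies 19 mm behind it; y points along the fingers, z is the direction in which the jaws open and shut, and the axes are right-handed (so a half turn about y gives the same grasp; the last joint's range is limited). The gripper opens to 85 mm and grips with 20 to 120 N. Pads are 22 mm wide; open, the fingers measure 114 mm over their backs; the gripper's body (76 mm by 85 mm) begins 54 mm behind the grasp point. The pads swing forward as they close: fully open they stand 13 mm farther back than shut.
Start: joints at [1.035, 0.259, 0.021, 1.334, 0, 1.418], TCP at [0.205, 0.51, 0.231] pointing down, gripper open.
Joint ranges: [-3.04, 3.04], [-0.91, 1.82], [-1.04, 1.36], [-1.92, 1.95], [-1.52, 1.45], [-3.14, 3.14]. Speed limits (rad/s): [2.22, 2.22, 2.79, 3.14, 3.14, 3.14].

## Interface

Orientations are given as a unit quaternion [w, x, y, z].
In Python, from plant import * gives the robot as it stands.
- The arm moves only by the tool step_arm, never from a script. Its argument "rows" is a list of rows, each an object of numbers: "x", "y", "z": the shift along the tool's x, y, z in cm; "wx", "wy", "wz": the turn, a rotation vector about the tool's x, y, z in rad; "jaw": the closure, from -1 (fully open) to 1 (shut). In form: [{"x": .., "y": .., "z": .., "wx": .., "wy": .., "wz": .., "jaw": ..}, ...]. A call has 1 to 8 rows; each row shifts and turns the commanded pose from where the row before left it, along the tool's axes as they then stand; what a row does not reach is not made up. A row lasts 1/12 s, in which the tool goes at most 41.7 mm and 7.16 degrees, less where a joint would pass 70% of its speed; a pose out of reach is approached as far as the arm can. A call is refused whole if a number of a shift passes 4.17 or a number of a turn 0.125, either way. A call with a gripper value outside its range is refused whole. The fingers move at their own pace and stop on an object; "force" is the grip in N (left out, the last holds). Time passes only in rows, so rows that do not move let the fingers close. It gives the time, the measured TCP pose, the force and the opening at its end, in the units of the state.
- read_state(): the state, without advancing time (a new reading comes with each control period).
- grab_frame(name): name is "scene" or "side" or "wrist"; returns the picture (480x640x3 uint8, red, green, blue); there is no depth.
- camera_params(name): a dict with "fx", "fy", "cx", "cy" (pixels), "world_from_camera" (4x4, takes a point from camera to world coordinates). Camera axes: x right, y down, z forward; pixel columns grow to the right and rows downward; lengths in m; the calibration is good to about 2 mm. A picture is of the moment at which its call begins: read the wrist's pose just before it. camera_params takes no time and is no camera call; for the wrist camera it gives the pose at the moment of the call.
- hand_in(): hands the job in, once; it reports no verdict.
The state is a dict: "time_s": time; "joints": joint angles; "joint_velocities": joint speeds; "joint_torque": joint torques, N m; "eef_pos": TCP position; "orientation": TCP orientation; "wrist_force": force on the tool from outside, world axes, zero at the start; "moment": the same for the moment, N m; "finger_gap": finger opening in m.
Only numpy, scipy, OpenCV 4.12 (cv2) and the standard library are available. Lean on these libraries where they do the work, as an engineer would, in place of code of your own. Each camera call takes 0.05 s, during which the arm holds its last target. There are 200 camera calls.

## Task

Take the wooden bench brush from the round plaster bat and sweep all three broken bisque pieces off the fenced grey work bed, out of its open end, into the metal catch tray. Move the pieces with the brush only, never with the gripper, and leave the other things on the table where they are. Then stand the brush back on the middle of the plaster bat, bristles down, and let go of it.

Things in the scene. Friction and masses are not known exactly. Their poses are not given: they have to be found in the camera images.
- brush: wooden bench brush standing on its dark bristles, 140 g. Origin: centre of the underside of the bristles; z up; x along the head, handle to -x. Bristles (rigid) and head are 120 mm long (x), 36 wide (y); bristles z=0 to 42 mm, wooden head z=42 to 60. Handle: x=-60 to -175 mm, 22 wide, z=42 to 60. Centre of mass at about x=-9. A firm grip across the handle close to the head carries it
- bat: round plaster bat, a disc 200 mm across and 20 mm thick, fixed to the table, left of the bed; the brush stands on it, its handle overhanging. Origin: centre of its underside
- bed: fixed grey work bed, its top 40 mm above the table. Origin: on the table under the centre of the free area; x across, away from the robot; y along it. Free area: x -75 to 75, y -100 to 100 mm. Wooden fences 12 mm thick, tops 58 mm above the table, close it at x=-75, x=75 and y=100. At y=-100 it is open and the tray adjoins
- bed_top (a point): point on the bed's surface in the middle of its free area; axes as the bed's
- tray (a point): centre of the floor of the open aluminium catch tray (4 mm above the table); axes as the bed's, to which it is fixed. Inside 168 mm in x, 122 in y; rim 37 mm above the table, lower than the bed, whose end face is the tray's +y side: pieces pushed over the edge drop 36 mm into it
- sherd_1: one of three loose, broken pieces of fired bisque clay, reddish, jagged, about 38 mm across and 16 mm thick, 35 g, lying flat on the bed. Origin: middle of its underside as it lies at the start (it may turn over later)
- sherd_2: one of three loose, broken pieces of fired bisque clay, reddish, jagged, about 38 mm across and 14 mm thick, 35 g, lying flat on the bed. Origin: middle of its underside as it lies at the start (it may turn over later)
- sherd_3: one of three loose, broken pieces of fired bisque clay, reddish, jagged, about 38 mm across and 18 mm thick, 35 g, lying flat on the bed. Origin: middle of its underside as it lies at the start (it may turn over later)
- cup: straight unglazed bisque cup, 64 across, 79 high, loose, behind the bed's far fence. Origin: centre of its underside. Not to be disturbed
- tile_a: L-shaped test tile standing on its foot, 30x34x61 high, loose, behind the bed. Origin: centre of its underside. Not to be disturbed
- tile_b: L-shaped test tile standing on its foot, 30x34x61 high, loose, behind the bed. Origin: centre of its underside. Not to be disturbed
- rib: flat wooden kidney-shaped throwing rib, 38x94x8, loose, on the table in front of the bed. Origin: centre of its underside. Not to be disturbed
Mind the look-alikes: they are no part of the job. What is shaped like the sherd_1 but purple is not meant.

How it is judged:
On the way, in this order (a step that is already met when the one before it is completed fails the run):
1. the brush is lifted clear of the plaster bat (z of brush in the frame of bat above 0.045 m), for 0.2 s.
2. all three broken pieces lie in the catch tray (x of sherd_1 in the frame of tray between -0.082 and 0.082 m and y of sherd_1 in the frame of tray between -0.06 and 0.061 m and z of sherd_1 in the frame of tray between -0.01 and 0.034 m and x of sherd_2 in the frame of tray between -0.082 and 0.082 m and y of sherd_2 in the frame of tray between -0.06 and 0.061 m and z of sherd_2 in the frame of tray between -0.01 and 0.034 m and x of sherd_3 in the frame of tray between -0.082 and 0.082 m and y of sherd_3 in the frame of tray between -0.06 and 0.061 m and z of sherd_3 in the frame of tray between -0.01 and 0.034 m), for 0.3 s.
At the end, for the whole second after the job is handed in: All three pieces are inside the catch tray (within its walls, below its rim) and at rest; the brush stands upright (within 0.1 rad) on its bristles on the plaster bat, the middle of its head within 45 mm of the bat's centre, released and at rest (all of step 2 and horizontal distance between brush and bat below 0.045 m and z of brush in the frame of bat between 0.015 and 0.026 m and angle between brush's own z axis and vertical below 0.1 rad and linear speed of each of sherd_1, sherd_2, sherd_3, brush below 0.02 m/s and contact force between the fingers and brush below 0.1 N); the robot touches nothing.
It fails at once if a broken piece is touched by the gripper or arm instead of the brush (contact force between any of the fingers, the arm and sherd_1 above 0.5 N or contact force between any of the fingers, the arm and sherd_2 above 0.5 N or contact force between any of the fingers, the arm and sherd_3 above 0.5 N).
It fails at once if one of the other things is moved by more than 20 mm (distance of any of cup, tile_a, tile_b, rib from where it was at the start of the episode above 0.02 m).
It also fails if it takes over 61 s, if anything falls off the work surface, if the arm or the gripper's body presses on something with over 40 N, if the wrist force passes 120 N, or if a joint passes its speed limit or range.

## Working session

There is one attempt and no reset: what is moved stays moved. The work goes in short steps, Python scripts to look and compute and a tool call to move; the robot and the scene stay as the last step left them, time stands still between calls to the robot, and variables do not carry over. Pictures are saved under pics/ and viewed, about 8 in all and at most 12, crops included, and the job is handed in when it is done.

Besides the shell and the picture viewer there is one more tool, called after "Request:" as name(argument=value, ...) on one line, values as JSON. step_arm: Moves the arm, as the interface text tells. Its arguments: {"type":"object","properties":{"rows":{"type":"array"},"force":{"type":"number"}},"required":["rows"]}

```bash
mkdir -p pics; ls; python3 - <<'E'
from plant import *
import cv2,numpy as np
np.set_printoptions(precision=4,suppress=True)
s=read_state();print(s)
for n in ["scene","side"]:
    im=grab_frame(n);cv2.imwrite(f"pics/{n}0.png",im[:,:,::-1]);c=camera_params(n);print(n,c)
E
```

```text
pics
{'time_s': 0.0, 'joints': array([ 1.0354,  0.2592,  0.0207,  1.3337, -0.    ,  1.4182]), 'joint_velocities': array([ 0.0001,  0.0003,  0.0003,  0.0007, -0.0006, -0.0023]), 'joint_torque': array([ -0.0018, -55.5644,  34.4525,   0.0137,  -0.0003,   0.    ]), 'eef_pos': array([0.2053, 0.5099, 0.2307]), 'orientation': array([-0.6937,  0.6946, -0.1347,  0.1344]), 'wrist_force': array([0.2952, 0.9451, 0.5889]), 'moment': array([-0.0124,  0.0125,  0.004 ]), 'finger_gap': 0.08533978059281737}
scene {'fx': 546.8530425084923, 'fy': 546.8530425084923, 'cx': 311.1967498727248, 'cy': 234.92250250687096, 'world_from_camera': array([[-0.6885, -0.3766,  0.6197, -0.0707],
       [-0.7252,  0.3465, -0.5951,  0.742 ],
       [ 0.0094, -0.8591, -0.5117,  0.5894],
       [ 0.    ,  0.    ,  0.    ,  1.    ]])}
side {'fx': 447.9904379541214, 'fy': 447.9904379541214, 'cx': 316.53422916545446, 'cy': 232.74114264449923, 'world_from_camera': array([[ 0.9995,  0.0037, -0.0321,  0.6007],
       [ 0.0289, -0.5431,  0.8392, -0.6232],
       [-0.0143, -0.8397, -0.5429,  0.5097],
       [ 0.    ,  0.    ,  0.    ,  1.    ]])}
```

View pics/scene0.png

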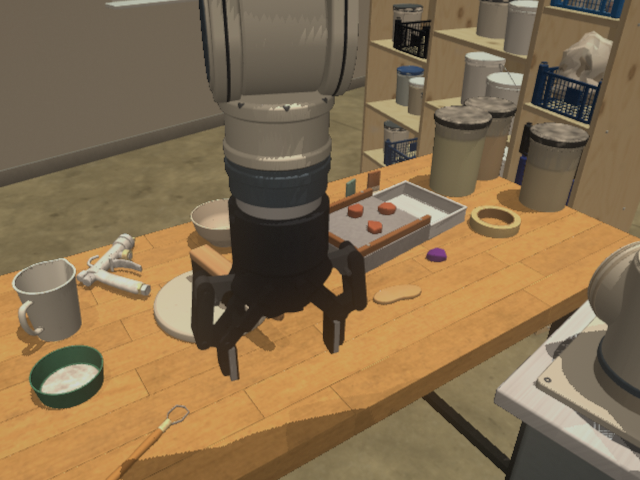

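View pics/side0.png

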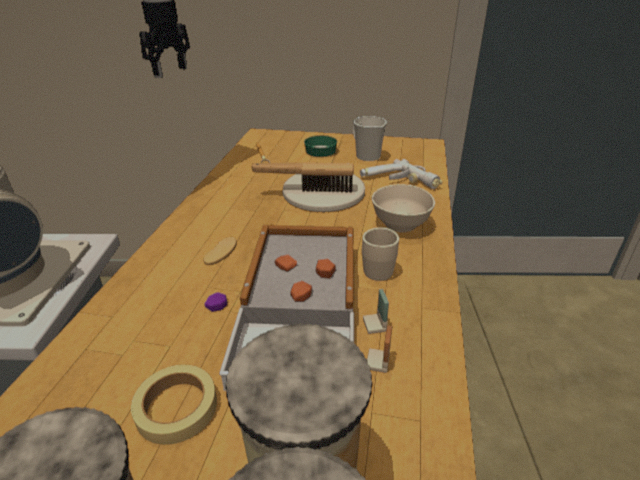

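The side view shows the brush at (328,178) on the bat (324,190), and the reddish pieces on the bed at (286,262), (326,268) and (301,291). The purple look-alike lies outside the bed at (216,302). The cup is at (380,252), the tiles at (378,315) and (383,350), and the rib at (220,250). One close crop will confirm the choice and give the measurements.

```bash
cat > h.py <<'E'
import numpy as np,cv2
from plant import *
np.set_printoptions(precision=4,suppress=True)
def ray(n,u,v,z,c=None):
    c=c or camera_params(n);T=np.array(c["world_from_camera"])
    d=T[:3,:3]@np.array([(u-c["cx"])/c["fx"],(v-c["cy"])/c["fy"],1]);o=T[:3,3]
    return o+d*(z-o[2])/d[2]
def proj(n,p,c=None):
    c=c or camera_params(n);T=np.linalg.inv(c["world_from_camera"]);q=T[:3,:3]@np.array(p)+T[:3,3]
    return np.array([c["cx"]+c["fx"]*q[0]/q[2],c["cy"]+c["fy"]*q[1]/q[2]])
E
python3 - <<'E'
import cv2
im=cv2.imread("pics/side0.png")[145:385,230:430]
im=cv2.resize(im,None,fx=2.5,fy=2.5,interpolation=cv2.INTER_CUBIC)
cv2.imwrite("pics/crop1.png",im)
E
```

```text
(no output)
```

View pics/crop1.png

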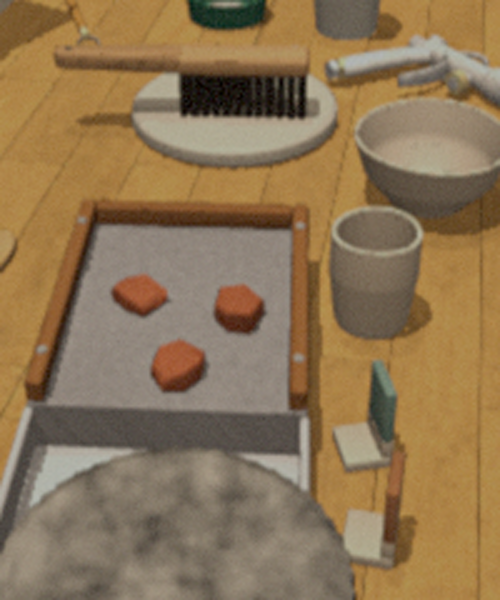

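The crop confirms it: three red pieces inside the fence at crop (140,294), (239,308) and (178,365). The brush's bristle foot runs (181,115)–(306,117), with the handle pointing left to (57,56).

```bash
python3 - <<'E'
from h import *
def P(l,a,b,z): print(l,ray("side",230+a/2.5,145+b/2.5,z))
P("brist L",181,115,.02);P("brist R",306,117,.02)
P("head topR near",308,70,.062+.0);P("head top R far",306,47,.08);P("head top near L",183,70,.062)
P("handle tip far top",57,45,.08);P("handle tip near bottom",57,67,.062)
P("bat L",133,110,.02);P("bat R",338,110,.02);P("bat bottom near",235,166,.0)
P("fence outer far L",83,203,.058);P("fence outer far R",308,207,.058)
P("fence near end L out",28,390,.058);P("fence near R out",307,400,.058)
P("bed edge L",30,405,.04);P("bed edge R",311,413,.04)
for a,b in((140,294),(239,308),(178,365)):P("sherd",a,b,.048)
P("cup top far",375,210,.079);P("cup bot",372,335,0)
P("tray L rim",3,500,.037);P("tray R",308,490,.037)
P("rib",-25,262,.0)
E
```

```text
brist L [0.5332 0.3144 0.02  ]
brist R [0.6506 0.3105 0.02  ]
head topR near [0.6517 0.3237 0.062 ]
head top R far [0.6498 0.3349 0.08  ]
head top near L [0.5359 0.3238 0.062 ]
handle tip far top [0.4175 0.3402 0.08  ]
handle tip near bottom [0.4173 0.3305 0.062 ]
bat L [0.487  0.3245 0.02  ]
bat R [0.6813 0.3248 0.02  ]
bat bottom near [0.5849 0.2535 0.    ]
fence outer far L [0.4716 0.0972 0.058 ]
fence outer far R [0.6426 0.0926 0.058 ]
fence near end L out [ 0.4658 -0.1154  0.058 ]
fence near R out [ 0.6335 -0.1221  0.058 ]
bed edge L [ 0.464  -0.1089  0.04  ]
bed edge R [ 0.6368 -0.1137  0.04  ]
sherd [ 0.5235 -0.0047  0.048 ]
sherd [ 0.5919 -0.0198  0.048 ]
sherd [ 0.5541 -0.0794  0.048 ]
cup top far [0.6883 0.0556 0.079 ]
cup bot [0.6872 0.0119 0.    ]
tray L rim [ 0.4612 -0.1839  0.037 ]
tray R [ 0.6327 -0.1738  0.037 ]
rib [0.3802 0.1008 0.    ]
```

```bash
cat >> h.py <<'E'
from scipy.spatial.transform import Rotation as R
def rot(): return R.from_quat(np.roll(read_state()["orientation"],-1))
def plan(tgt,yaw=None):
    """tgt TCP world -> tool shift (cm), and wy turn so that tool z lies along +-(world y turned by yaw)"""
    s=read_state();r=rot();M=r.as_matrix()
    print("t",s["time_s"],"pos",s["eef_pos"],"F",s["wrist_force"],"gap",s["finger_gap"],"j",s["joints"])
    print("axes x,y,z rows\n",M.T)
    print("shift cm",M.T@(np.array(tgt)-s["eef_pos"])*100)
    if yaw is not None:
        for sg in(1,-1):
            z=sg*np.array([-np.sin(yaw),np.cos(yaw),0]);y=np.array([0,0,-1.]);W=np.array([np.cross(y,z),y,z]).T
            print("turn",(r.inv()*R.from_matrix(W)).as_rotvec(),"then world->",W.T@(np.array(tgt)-s["eef_pos"])*100)
E
python3 -c "
from h import *
plan([.514,.33,.17],-.02)"
```

```text
t 0.1 pos [0.2053 0.51   0.2307] F [ 0.6104 -0.2863 -0.7519] gap 0.08516834637810047 j [ 1.0354  0.2591  0.0209  1.3337 -0.      1.4182]
axes x,y,z rows
 [[ 0.9276 -0.3735 -0.0002]
 [-0.0006 -0.0011 -1.    ]
 [ 0.3735  0.9276 -0.0012]]
shift cm [35.358   6.0739 -5.1555]
turn [ 0.0012 -0.3628 -0.0004] then world-> [ 31.2228   6.0735 -17.3755]
turn [0.0005 2.7788 0.0016] then world-> [-31.2228   6.0735  17.3755]
```

Request:
step_arm(rows=[{"wy":-0.121,"x":2.5},{"wy":-0.121,"x":2.5},{"wy":-0.121,"x":2.5},{"x":3,"z":-2},{"x":3,"z":-2},{"x":3,"z":-2},{"x":3,"z":-2},{"x":3,"z":-2}])

```text
invalid input at $.rows[0]: expected keys x, y, z, wx, wy, wz, jaw
```

Request:
step_arm(rows=[{"x":3,"z":-2,"y":1.5},{"x":3,"z":-2,"y":1.5},{"x":2,"z":-1,"y":1.5},{"y":1.0},{}])

```text
invalid input at $.rows[0]: expected keys x, y, z, wx, wy, wz, jaw
```

```bash
python3 -c "
from h import *
plan([.514,.33,.17],-.02)
c=camera_params('wrist');im=grab_frame('wrist')
np.save('c2.npy',c,allow_pickle=True);print(c)
cv2.imwrite('pics/w2.png',im[:,:,::-1])"
```

```text
t 0.1 pos [0.2053 0.51   0.2307] F [ 0.6104 -0.2863 -0.7519] gap 0.08516834637810047 j [ 1.0354  0.2591  0.0209  1.3337 -0.      1.4182]
axes x,y,z rows
 [[ 0.9276 -0.3735 -0.0002]
 [-0.0006 -0.0011 -1.    ]
 [ 0.3735  0.9276 -0.0012]]
shift cm [35.358   6.0739 -5.1555]
turn [ 0.0012 -0.3628 -0.0004] then world-> [ 31.2228   6.0735 -17.3755]
turn [0.0005 2.7788 0.0016] then world-> [-31.2228   6.0735  17.3755]
{'fx': 375.46599849474745, 'fy': 375.46599849474745, 'cx': 322.6275655489541, 'cy': 238.3271990151755, 'world_from_camera': array([[ 0.3722,  0.882 ,  0.2891,  0.1311],
       [ 0.9282, -0.3532, -0.1174,  0.5402],
       [-0.0014,  0.312 , -0.9501,  0.3738],
       [ 0.    ,  0.    ,  0.    ,  1.    ]])}
```

View pics/w2.png

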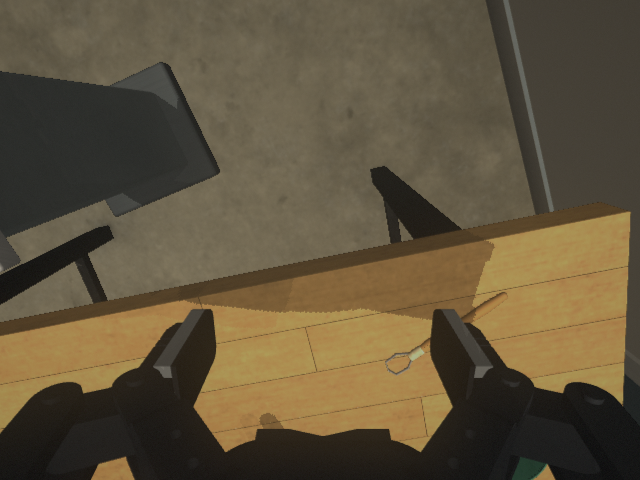

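The rows need every key, so the arm has not moved: this picture only shows the table edge and the loop tool at the start pose.

Request:
step_arm(rows=[{"x":2.5,"y":0,"z":0,"wx":0,"wy":-0.121,"wz":0,"jaw":-1},{"x":2.5,"y":0,"z":0,"wx":0,"wy":-0.121,"wz":0,"jaw":-1},{"x":2.5,"y":0,"z":0,"wx":0,"wy":-0.121,"wz":0,"jaw":-1},{"x":3,"y":0,"z":-2,"wx":0,"wy":0,"wz":0,"jaw":-1},{"x":3,"y":0,"z":-2,"wx":0,"wy":0,"wz":0,"jaw":-1},{"x":3,"y":0,"z":-2,"wx":0,"wy":0,"wz":0,"jaw":-1},{"x":3,"y":0,"z":-2,"wx":0,"wy":0,"wz":0,"jaw":-1},{"x":3,"y":0,"z":-2,"wx":0,"wy":0,"wz":0,"jaw":-1}])

```text
time_s: 0.82
eef_pos: [0.4266, 0.3867, 0.2311]
orientation: [-0.707, 0.707, -0.007, 0.007]
wrist_force: [0.1, 0.3, 0.2]
finger_gap: 0.0855
```

Request:
step_arm(rows=[{"x":3,"y":1.5,"z":-2,"wx":0,"wy":0,"wz":0,"jaw":-1},{"x":3,"y":1.5,"z":-2,"wx":0,"wy":0,"wz":0,"jaw":-1},{"x":2,"y":1.5,"z":-1,"wx":0,"wy":0,"wz":0,"jaw":-1},{"x":0,"y":1,"z":0,"wx":0,"wy":0,"wz":0,"jaw":-1},{"x":0,"y":0,"z":0,"wx":0,"wy":0,"wz":0,"jaw":-1},{"x":0,"y":0,"z":0,"wx":0,"wy":0,"wz":0,"jaw":-1}])

```text
time_s: 1.32
eef_pos: [0.5038, 0.3364, 0.1758]
orientation: [-0.707, 0.707, -0.008, 0.006]
wrist_force: [-0.3, -0.5, -0.5]
finger_gap: 0.0856
```

```bash
python3 -c "
from h import *
plan([.514,.33,.17],-.02)
c=camera_params('wrist');im=grab_frame('wrist')
np.save('c2.npy',c,allow_pickle=True)
cv2.imwrite('pics/w3.png',im[:,:,::-1])"
```

```text
t 1.3167 pos [0.5038 0.3364 0.1758] F [-0.2603 -0.5492 -0.4922] gap 0.08558846458446645 j [0.4501 0.3744 0.0492 1.2475 0.0003 0.4702]
axes x,y,z rows
 [[ 0.9998 -0.02   -0.0018]
 [-0.0018 -0.0006 -1.    ]
 [ 0.02    0.9998 -0.0006]]
shift cm [ 1.0352  0.5778 -0.6169]
turn [ 0.0006 -0.     -0.0018] then world-> [ 1.0342  0.5793 -0.6173]
turn [0.0028 3.1416 0.001 ] then world-> [-1.0342  0.5793  0.6173]
```

View pics/w3.png

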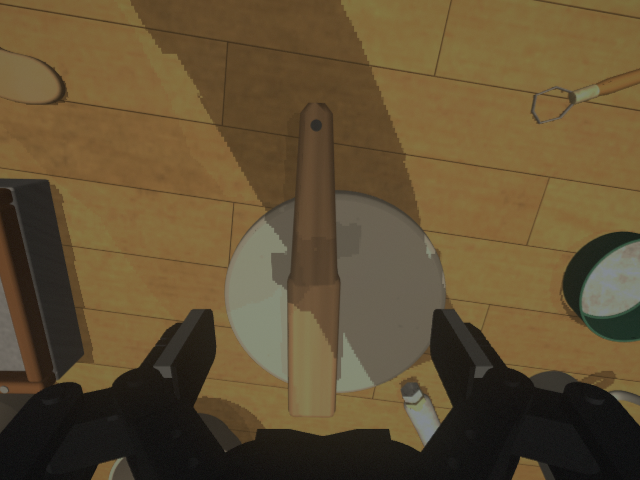

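The wrist view shows the handle from (317,105) to the head shoulder (313,283), the head ending at (313,415), and the bat spanning u 225–445, v 191–392.

```bash
python3 -c "
from h import *
c=np.load('c2.npy',allow_pickle=True).item()
for l,u,v,z in(('tip',317,105,.08),('head start',313.5,283,.08),('head start L',288,283,.08),('head startR',339,283,.08),('head end',312.5,415,.08),('batL',225,292,.02),('batR',446,292,.02),('battop',342,191,.02),('batbot',342,392,.02)): print(l,ray('wrist',u,v,z,c))
"
```

```text
tip [0.4177 0.3347 0.08  ]
head start [0.5346 0.3296 0.08  ]
head start L [0.5342 0.3118 0.08  ]
head startR [0.5349 0.3473 0.08  ]
head end [0.6488 0.3258 0.08  ]
batL [0.5696 0.2494 0.02  ]
batR [0.5731 0.4436 0.02  ]
battop [0.4818 0.3524 0.02  ]
batbot [0.6782 0.352  0.02  ]
```

Request:
step_arm(rows=[{"x":1.1,"y":2,"z":-0.55,"wx":0,"wy":0.015,"wz":0,"jaw":-1},{"x":0,"y":3,"z":0,"wx":0,"wy":0,"wz":0,"jaw":-1},{"x":0,"y":3,"z":0,"wx":0,"wy":0,"wz":0,"jaw":-1},{"x":0,"y":2.4,"z":0,"wx":0,"wy":0,"wz":0,"jaw":-1},{"x":0,"y":2,"z":0,"wx":0,"wy":0,"wz":0,"jaw":-1},{"x":0,"y":0,"z":0,"wx":0,"wy":0,"wz":0,"jaw":-1},{"x":0,"y":0,"z":0,"wx":0,"wy":0,"wz":0,"jaw":-1}])

```text
time_s: 1.95
eef_pos: [0.5146, 0.3315, 0.053]
orientation: [-0.707, 0.707, -0.012, 0.012]
wrist_force: [0.2, 0.1, 0.1]
finger_gap: 0.0853
```

Request:
step_arm(force=90, rows=[{"x":0,"y":0,"z":0,"wx":0,"wy":0,"wz":0,"jaw":1},{"x":0,"y":0,"z":0,"wx":0,"wy":0,"wz":0,"jaw":1},{"x":0,"y":0,"z":0,"wx":0,"wy":0,"wz":0,"jaw":1},{"x":0,"y":0,"z":0,"wx":0,"wy":0,"wz":0,"jaw":1},{"x":0,"y":0,"z":0,"wx":0,"wy":0,"wz":0,"jaw":1},{"x":0,"y":0,"z":0,"wx":0,"wy":0,"wz":0,"jaw":1},{"x":0,"y":0,"z":0,"wx":0,"wy":0,"wz":0,"jaw":1},{"x":0,"y":0,"z":0,"wx":0,"wy":0,"wz":0,"jaw":1}])

```text
time_s: 2.62
eef_pos: [0.5158, 0.3307, 0.0531]
orientation: [0.707, -0.707, 0.012, -0.013]
wrist_force: [-0.8, -0.3, 5.7]
finger_gap: 0.0206
```

Request:
step_arm(rows=[{"x":0,"y":0,"z":0,"wx":0,"wy":0,"wz":0,"jaw":1},{"x":0,"y":0,"z":0,"wx":0,"wy":0,"wz":0,"jaw":1}])

```text
time_s: 2.78
eef_pos: [0.5158, 0.3307, 0.0531]
orientation: [0.707, -0.707, 0.012, -0.013]
wrist_force: [-1.1, -1.2, 6.2]
finger_gap: 0.0204
```

Request:
step_arm(rows=[{"x":0,"y":-0.5,"z":0,"wx":0,"wy":0,"wz":0,"jaw":1},{"x":0,"y":-1,"z":0,"wx":0,"wy":0,"wz":0,"jaw":1},{"x":0,"y":-2,"z":0,"wx":0,"wy":0,"wz":0,"jaw":1},{"x":0,"y":-2.5,"z":0,"wx":0,"wy":0,"wz":0,"jaw":1},{"x":0,"y":-2,"z":0,"wx":0,"wy":0,"wz":0,"jaw":1},{"x":0,"y":-1,"z":0,"wx":0,"wy":0,"wz":0,"jaw":1},{"x":0,"y":-1,"z":0,"wx":0,"wy":0,"wz":0,"jaw":1},{"x":0,"y":0,"z":0,"wx":0,"wy":0,"wz":0,"jaw":1}])

```text
time_s: 3.45
eef_pos: [0.5159, 0.3309, 0.1541]
orientation: [0.707, -0.707, 0.012, -0.013]
wrist_force: [0.2, 0.7, -1.3]
finger_gap: 0.0205
```

Request:
step_arm(rows=[{"x":-0.3,"y":0,"z":-2,"wx":0,"wy":0,"wz":0,"jaw":1},{"x":-0.3,"y":0,"z":-3,"wx":0,"wy":0,"wz":0,"jaw":1},{"x":-0.3,"y":0,"z":-3.5,"wx":0,"wy":0,"wz":0,"jaw":1},{"x":-0.3,"y":0,"z":-3.5,"wx":0,"wy":0,"wz":0,"jaw":1},{"x":-0.3,"y":0,"z":-3.5,"wx":0,"wy":0,"wz":0,"jaw":1},{"x":-0.3,"y":0,"z":-3.5,"wx":0,"wy":0,"wz":0,"jaw":1},{"x":-0.3,"y":0,"z":-3.5,"wx":0,"wy":0,"wz":0,"jaw":1},{"x":-0.2,"y":0,"z":-2.5,"wx":0,"wy":0,"wz":0,"jaw":1}])

```text
time_s: 4.12
eef_pos: [0.4824, 0.0793, 0.1512]
orientation: [-0.707, 0.707, -0.013, 0.012]
wrist_force: [0.8, 0.1, -1.9]
finger_gap: 0.0207
```

Request:
step_arm(rows=[{"x":0,"y":0,"z":-1.7,"wx":0,"wy":0,"wz":0,"jaw":1},{"x":0,"y":0,"z":0,"wx":0,"wy":0,"wz":0,"jaw":1},{"x":0,"y":0,"z":0,"wx":0,"wy":0,"wz":0,"jaw":1}])

```text
time_s: 4.37
eef_pos: [0.4827, 0.0639, 0.1515]
orientation: [0.707, -0.707, 0.014, -0.013]
wrist_force: [0.2, 0.1, -1.9]
finger_gap: 0.0203
```

```bash
python3 -c "
from h import *
plan([.483,.063,.153],-.038)
a=grab_frame('side');np.save('c3.npy',camera_params('wrist'),allow_pickle=True);w=grab_frame('wrist')
a=cv2.resize(a[120:370,200:430],None,fx=2.0,fy=2.0,interpolation=cv2.INTER_CUBIC)
w=w[:, 80:]
h=np.zeros((500,800,3),np.uint8);h[:500,:460]=a
h[:291,460:]=cv2.resize(w,None,fx=340/560,fy=340/560)[:291]
cv2.imwrite('pics/m4.png',h[:,:,::-1])"
```

```text
t 4.3667 pos [0.4827 0.0639 0.1515] F [ 0.2228  0.1437 -1.9271] gap 0.020285901702704976 j [-0.0411  0.1918 -0.2763  1.1041  0.0002 -0.0041]
axes x,y,z rows
 [[ 0.9993 -0.0369 -0.0015]
 [-0.0015  0.0002 -1.    ]
 [ 0.0369  0.9993  0.0002]]
shift cm [ 0.0339 -0.1535 -0.0873]
turn [-0.0002  0.001  -0.0015] then world-> [ 0.0342 -0.1535 -0.0873]
turn [-0.0023 -3.1405  0.0003] then world-> [-0.0342 -0.1535  0.0873]
```

View pics/m4.png

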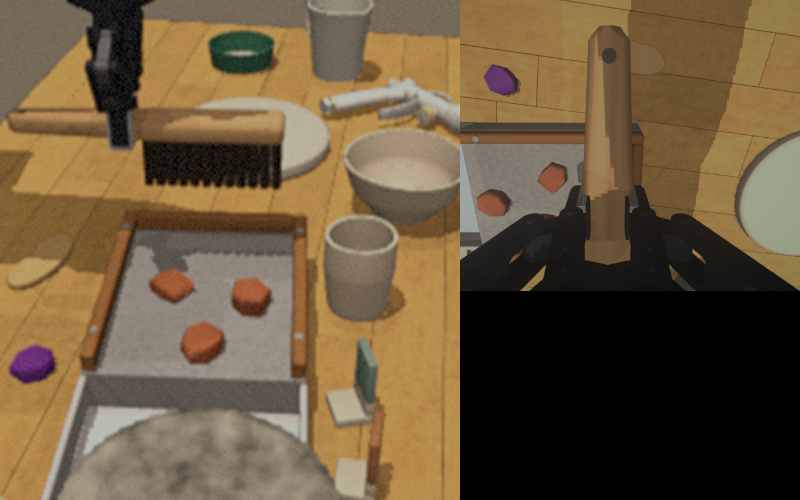

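The brush hangs level over the +y end of the bed, its bristle foot at montage (145,185)–(281,187). The three pieces have not moved, and the wrist view puts the near +y fence corner at montage (643,133). I'll check the calculated pose against this.

```bash
python3 -c "
from h import *
c=np.load('c3.npy',allow_pickle=True).item()
k=560/340
print('fence corner',ray('wrist',80+183*k,133*k,.058,c),'left fence line',ray('wrist',80+30*k,133*k,.058,c))
for a,b in((553-460,178),(493-460,203)): print('sherd',ray('wrist',80+a*k,b*k,.048,c))
z=.02+.1515-.0531
print('bristle near L,R',ray('side',200+145/2,120+185/2,z),ray('side',200+281/2,120+187/2,z),'z',z)
print('head top far R / L',ray('side',200+284/2,120+113/2,z+.06),'handle tip far top',ray('side',200+10/2,120+111/2,z+.06))
"
```

```text
fence corner [0.4684 0.1037 0.058 ] left fence line [ 0.4628 -0.0607  0.058 ]
sherd [ 0.5232 -0.0016  0.048 ]
sherd [ 0.5549 -0.0798  0.048 ]
bristle near L,R [0.4993 0.0457 0.1184] [0.6171 0.0428 0.1184] z 0.11839999999999998
head top far R / L [0.619  0.0638 0.1784] handle tip far top [0.3849 0.0679 0.1784]
```

Request:
step_arm(rows=[{"x":0,"y":0,"z":-1,"wx":0,"wy":0,"wz":0,"jaw":1},{"x":0,"y":1,"z":-0.8,"wx":0,"wy":0,"wz":0,"jaw":1},{"x":0,"y":2,"z":0,"wx":0,"wy":0,"wz":0,"jaw":1},{"x":0,"y":2,"z":0,"wx":0,"wy":0,"wz":0,"jaw":1},{"x":0,"y":1.5,"z":0,"wx":0,"wy":0,"wz":0,"jaw":1},{"x":0,"y":0.7,"z":0,"wx":0,"wy":0,"wz":0,"jaw":1},{"x":0,"y":0.4,"z":0,"wx":0,"wy":0,"wz":0,"jaw":1},{"x":0,"y":0,"z":0,"wx":0,"wy":0,"wz":0,"jaw":1}])

```text
time_s: 5.13
eef_pos: [0.4823, 0.0468, 0.0758]
orientation: [-0.707, 0.707, -0.012, 0.012]
wrist_force: [-0.9, 0.6, -1.9]
finger_gap: 0.0206
```

```bash
python3 -c "
from h import *
plan([.482,.045,.0753])
a=grab_frame('side')
a=cv2.resize(a[190:370,220:400],None,fx=3,fy=3,interpolation=cv2.INTER_CUBIC)
cv2.imwrite('pics/s5.png',a[:,:,::-1])"
```

```text
t 5.1333 pos [0.4823 0.0468 0.0758] F [-0.9288  0.5792 -1.8838] gap 0.020550623433849387 j [-0.0765  0.2511 -0.4104  0.9103 -0.0001 -0.0425]
axes x,y,z rows
 [[ 0.9994 -0.034  -0.0011]
 [-0.0011 -0.     -1.    ]
 [ 0.034   0.9994 -0.0001]]
shift cm [-0.0239  0.053  -0.1848]
```

View pics/s5.png

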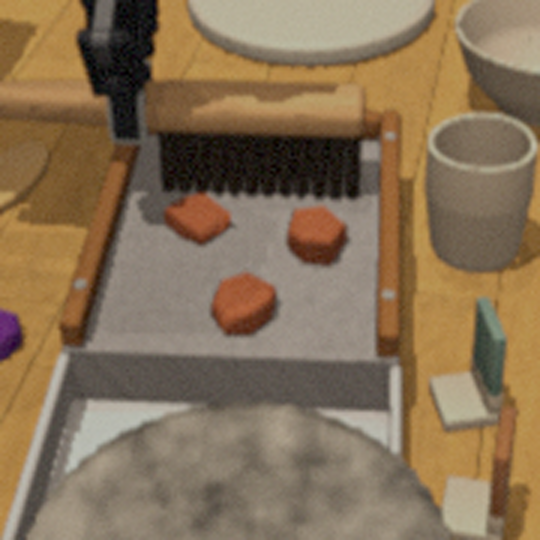

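The brush stands just behind the pieces: bristles span u 163–357 and pieces u 166–346. There's more room on the left, so I'll shift 4 mm toward the robot and sweep.

Request:
step_arm(rows=[{"x":-0.4,"y":0.1,"z":0,"wx":0,"wy":0,"wz":0,"jaw":1},{"x":0,"y":0,"z":-0.5,"wx":0,"wy":0,"wz":0,"jaw":1},{"x":0,"y":0,"z":-0.7,"wx":0,"wy":0,"wz":0,"jaw":1},{"x":0,"y":0,"z":-0.7,"wx":0,"wy":0,"wz":0,"jaw":1},{"x":0,"y":0,"z":-0.7,"wx":0,"wy":0,"wz":0,"jaw":1},{"x":0,"y":0,"z":-0.7,"wx":0,"wy":0,"wz":0,"jaw":1},{"x":0,"y":0,"z":-0.7,"wx":0,"wy":0,"wz":0,"jaw":1},{"x":0,"y":0,"z":-0.7,"wx":0,"wy":0,"wz":0,"jaw":1}])

```text
time_s: 5.85
eef_pos: [0.4769, -0.0012, 0.0753]
orientation: [0.707, -0.707, 0.012, -0.012]
wrist_force: [1.0, 0.2, -1.0]
finger_gap: 0.0207
```

Request:
step_arm(rows=[{"x":0,"y":0,"z":-0.7,"wx":0,"wy":0,"wz":0,"jaw":1},{"x":0,"y":0,"z":-0.7,"wx":0,"wy":0,"wz":0,"jaw":1},{"x":0,"y":0,"z":-0.7,"wx":0,"wy":0,"wz":0,"jaw":1},{"x":0,"y":0,"z":-0.7,"wx":0,"wy":0,"wz":0,"jaw":1},{"x":0,"y":0,"z":-0.7,"wx":0,"wy":0,"wz":0,"jaw":1},{"x":0,"y":0,"z":-0.5,"wx":0,"wy":0,"wz":0,"jaw":1},{"x":0,"y":0,"z":0,"wx":0,"wy":0,"wz":0,"jaw":1}])

```text
time_s: 6.43
eef_pos: [0.4755, -0.0412, 0.0753]
orientation: [-0.707, 0.707, -0.013, 0.013]
wrist_force: [-0.2, 0.1, -1.2]
finger_gap: 0.0204
```

```bash
python3 -c "
from h import *
plan([.47,-.12,.0753])
a=grab_frame('side');b=grab_frame('scene')
a=cv2.resize(a[190:370,220:400],None,fx=2.2,fy=2.2,interpolation=cv2.INTER_CUBIC)
b=cv2.resize(b[150:290,300:480],None,fx=2.2,fy=2.2,interpolation=cv2.INTER_CUBIC)
h=np.zeros((396,792,3),np.uint8);h[:,:396]=a;h[:308,396:]=b
cv2.imwrite('pics/s6.png',h[:,:,::-1])"
```

```text
t 6.4333 pos [ 0.4755 -0.0412  0.0753] F [-0.1692  0.0938 -1.1741] gap 0.020408015812878606 j [-0.2623  0.2399 -0.4282  0.9026 -0.0003 -0.2265]
axes x,y,z rows
 [[ 0.9994 -0.0358  0.    ]
 [ 0.     -0.0003 -1.    ]
 [ 0.0358  0.9994 -0.0003]]
shift cm [-0.2702 -0.0011 -7.8943]
```

View pics/s6.png

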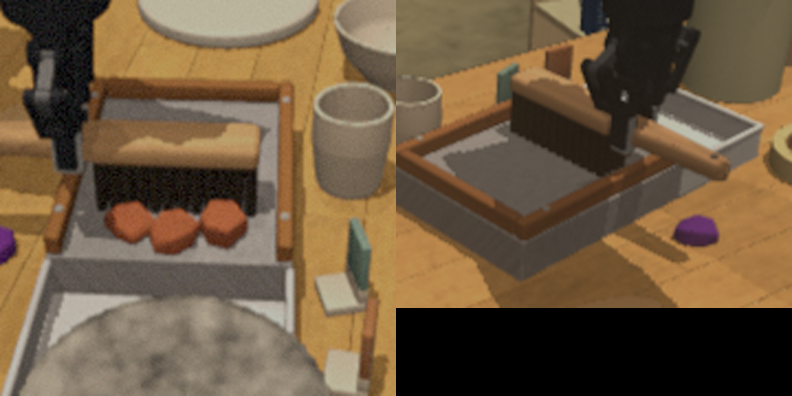

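All three pieces are lined up against the bristles, u 107–247 within the bristle span 95–257. I'll push them over the edge.

Request:
step_arm(rows=[{"x":0,"y":0,"z":-0.5,"wx":0,"wy":0,"wz":0,"jaw":1},{"x":0,"y":0,"z":-0.7,"wx":0,"wy":0,"wz":0,"jaw":1},{"x":0,"y":0,"z":-0.7,"wx":0,"wy":0,"wz":0,"jaw":1},{"x":0,"y":0,"z":-0.7,"wx":0,"wy":0,"wz":0,"jaw":1},{"x":0,"y":0,"z":-0.7,"wx":0,"wy":0,"wz":0,"jaw":1},{"x":0,"y":0,"z":-0.7,"wx":0,"wy":0,"wz":0,"jaw":1},{"x":0,"y":0,"z":-0.7,"wx":0,"wy":0,"wz":0,"jaw":1},{"x":0,"y":0,"z":-0.7,"wx":0,"wy":0,"wz":0,"jaw":1}])

```text
time_s: 7.2
eef_pos: [0.4735, -0.0951, 0.0753]
orientation: [-0.707, 0.707, -0.012, 0.012]
wrist_force: [-0.5, -0.0, -0.7]
finger_gap: 0.0204
```

Request:
step_arm(rows=[{"x":0,"y":0,"z":-0.7,"wx":0,"wy":0,"wz":0,"jaw":1},{"x":0,"y":0,"z":-0.7,"wx":0,"wy":0,"wz":0,"jaw":1},{"x":0,"y":0,"z":-0.7,"wx":0,"wy":0,"wz":0,"jaw":1},{"x":0,"y":0,"z":-0.3,"wx":0,"wy":0,"wz":0,"jaw":1},{"x":0,"y":0,"z":0,"wx":0,"wy":0,"wz":0,"jaw":1},{"x":0,"y":0,"z":0,"wx":0,"wy":0,"wz":0,"jaw":1}])

```text
time_s: 7.7
eef_pos: [0.4727, -0.1182, 0.0752]
orientation: [0.707, -0.707, 0.012, -0.012]
wrist_force: [0.4, 0.5, -1.5]
finger_gap: 0.0204
```

Request:
step_arm(rows=[{"x":0,"y":-1,"z":0,"wx":0,"wy":0,"wz":0,"jaw":1},{"x":0,"y":-2,"z":0,"wx":0,"wy":0,"wz":0,"jaw":1},{"x":0,"y":-2,"z":0,"wx":0,"wy":0,"wz":0,"jaw":1},{"x":0,"y":-2,"z":0,"wx":0,"wy":0,"wz":0,"jaw":1},{"x":0,"y":-1,"z":2,"wx":0,"wy":0,"wz":0,"jaw":1},{"x":0,"y":0,"z":3,"wx":0,"wy":0,"wz":0,"jaw":1},{"x":0,"y":0,"z":3,"wx":0,"wy":0,"wz":0,"jaw":1},{"x":0,"y":0,"z":3,"wx":0,"wy":0,"wz":0,"jaw":1}])

```text
time_s: 8.37
eef_pos: [0.4764, -0.0069, 0.1556]
orientation: [0.707, -0.707, 0.012, -0.013]
wrist_force: [-0.1, 0.2, -1.6]
finger_gap: 0.0205
```

```bash
python3 -c "
from h import *
plan([.5059,.352,.154])
a=grab_frame('side');b=grab_frame('scene');np.save('c7.npy',camera_params('wrist'),allow_pickle=True);w=grab_frame('wrist')
a=cv2.resize(a[190:370,220:400],None,fx=2.2,fy=2.2,interpolation=cv2.INTER_CUBIC)
b=cv2.resize(b[150:290,300:480],None,fx=2.2,fy=2.2,interpolation=cv2.INTER_CUBIC)
h=np.zeros((600,792,3),np.uint8);h[:396,:396]=a;h[:308,396:]=b;h[308:,396:]=cv2.resize(w,(396,297))[:292]
cv2.imwrite('pics/s7.png',h[:,:,::-1])"
```

```text
t 8.3667 pos [ 0.4764 -0.0069  0.1556] F [-0.0935  0.2003 -1.6109] gap 0.02053004169867097 j [-0.1909  0.1706 -0.2924  1.1072  0.0002 -0.1556]
axes x,y,z rows
 [[ 0.9994 -0.0354  0.0006]
 [ 0.0006  0.     -1.    ]
 [ 0.0354  0.9994  0.0001]]
shift cm [ 1.6777  0.1625 35.9702]
```

View pics/s7.png

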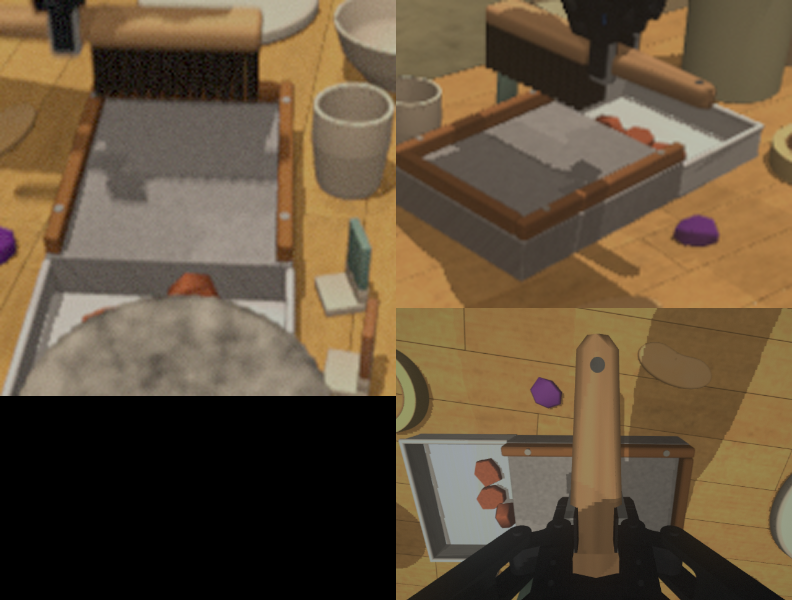

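All three pieces are in the tray, at montage (487,471), (491,497) and (505,514). The third may be leaning on the bed's end face, so I'll enlarge it.

```bash
python3 -c "
from h import *
c=camera_params('wrist');w=grab_frame('wrist');a=grab_frame('side')
for p in((.4785,-.117,.04),(.62,-.12,.04)): print(proj('wrist',p,c))
k=640/396
for u,v in((487,471),(491,497),(505,514)): print(ray('wrist',(u-396)*k,(v-308)*k,.012,c))
h=np.zeros((600,800,3),np.uint8)
h[:,:450]=cv2.resize(w[220:420,60:210],(450,600),interpolation=cv2.INTER_CUBIC)
h[:300,450:]=cv2.resize(a[300:360,270:340],(350,300),interpolation=cv2.INTER_CUBIC)
b=grab_frame('scene');h[300:,450:]=cv2.resize(b[180:240,380:450],(350,300),interpolation=cv2.INTER_CUBIC)
cv2.imwrite('pics/z8.png',h[:,:,::-1])"
```

```text
[169.7092 239.2278]
[192.4555 398.6469]
[ 0.5077 -0.1511  0.012 ]
[ 0.5463 -0.1524  0.012 ]
[ 0.5736 -0.1372  0.012 ]
```

View pics/z8.png

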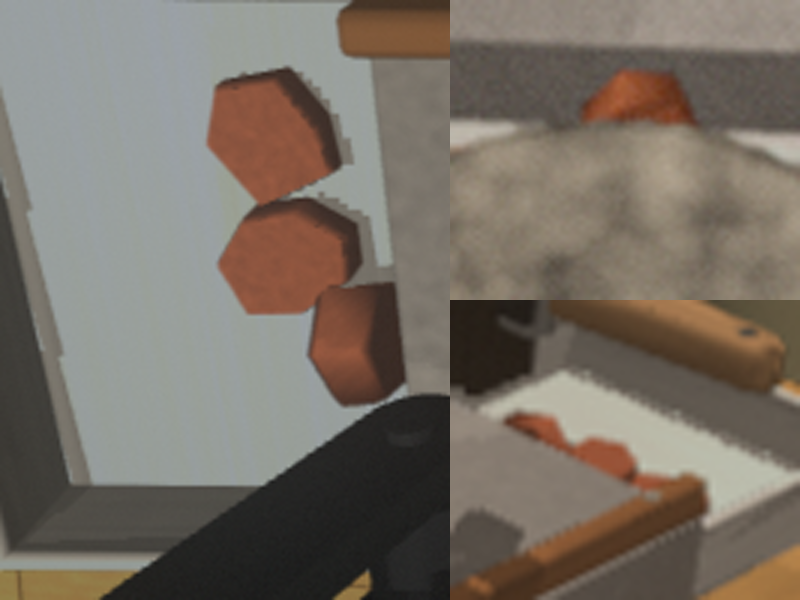

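Two pieces lie flat. The third leans at roughly 35–60° on the bed's end face, but it is inside the tray with its top below the edge, an estimated 9 mm or more within the y limit. Next I'll carry the brush back to the bat.

Request:
step_arm(rows=[{"x":0.2,"y":0,"z":2,"wx":0,"wy":0,"wz":0,"jaw":1},{"x":0.2,"y":0,"z":3.5,"wx":0,"wy":0,"wz":0,"jaw":1},{"x":0.2,"y":0,"z":3.5,"wx":0,"wy":0,"wz":0,"jaw":1},{"x":0.2,"y":0,"z":3.5,"wx":0,"wy":0,"wz":0,"jaw":1},{"x":0.2,"y":0,"z":3.5,"wx":0,"wy":0,"wz":0,"jaw":1},{"x":0.2,"y":0,"z":3.5,"wx":0,"wy":0,"wz":0,"jaw":1},{"x":0.2,"y":0,"z":3.5,"wx":0,"wy":0,"wz":0,"jaw":1},{"x":0.2,"y":0,"z":3.5,"wx":0,"wy":0,"wz":0,"jaw":1}])

```text
time_s: 9.33
eef_pos: [0.5023, 0.2567, 0.1552]
orientation: [-0.707, 0.707, -0.013, 0.013]
wrist_force: [2.3, -0.5, -1.6]
finger_gap: 0.0206
```

Request:
step_arm(rows=[{"x":0.1,"y":0,"z":3.5,"wx":0,"wy":0,"wz":0,"jaw":1},{"x":0,"y":0,"z":3,"wx":0,"wy":0,"wz":0,"jaw":1},{"x":0,"y":0,"z":2,"wx":0,"wy":0,"wz":0,"jaw":1},{"x":0,"y":0,"z":1,"wx":0,"wy":0,"wz":0,"jaw":1},{"x":0,"y":0,"z":0,"wx":0,"wy":0,"wz":0,"jaw":1},{"x":0,"y":0,"z":0,"wx":0,"wy":0,"wz":0,"jaw":1}])

```text
time_s: 9.83
eef_pos: [0.5064, 0.35, 0.1548]
orientation: [-0.707, 0.707, -0.013, 0.012]
wrist_force: [0.2, -0.2, -1.8]
finger_gap: 0.0208
```

```bash
python3 -c "
from h import *
plan([.506,.353,.0535],-.036)"
```

```text
t 9.8333 pos [0.5064 0.35   0.1548] F [ 0.1948 -0.1853 -1.8421] gap 0.020813001770196602 j [ 0.4688  0.4     0.035   1.2067 -0.0004  0.504 ]
axes x,y,z rows
 [[ 0.9994 -0.0352 -0.0006]
 [-0.0007 -0.0008 -1.    ]
 [ 0.0352  0.9994 -0.0008]]
shift cm [-0.0423 10.1334  0.3023]
turn [ 0.0008  0.0008 -0.0006] then world-> [-0.0489 10.1336  0.2942]
turn [-0.001  -3.1408 -0.0012] then world-> [ 0.0489 10.1336 -0.2942]
```

Request:
step_arm(rows=[{"x":0,"y":1.5,"z":0.3,"wx":0,"wy":0,"wz":0,"jaw":1},{"x":0,"y":2.5,"z":0,"wx":0,"wy":0,"wz":0,"jaw":1},{"x":0,"y":2.5,"z":0,"wx":0,"wy":0,"wz":0,"jaw":1},{"x":0,"y":1.8,"z":0,"wx":0,"wy":0,"wz":0,"jaw":1},{"x":0,"y":1,"z":0,"wx":0,"wy":0,"wz":0,"jaw":1},{"x":0,"y":0.5,"z":0,"wx":0,"wy":0,"wz":0,"jaw":1},{"x":0,"y":0.2,"z":0,"wx":0,"wy":0,"wz":0,"jaw":1},{"x":0,"y":0,"z":0,"wx":0,"wy":0,"wz":0,"jaw":1}])

```text
time_s: 10.5
eef_pos: [0.5067, 0.3535, 0.0559]
orientation: [0.707, -0.707, 0.012, -0.013]
wrist_force: [-0.5, 0.6, -0.8]
finger_gap: 0.0205
```

Request:
step_arm(rows=[{"x":0,"y":0,"z":0,"wx":0,"wy":0,"wz":0,"jaw":1},{"x":0,"y":0.1,"z":0,"wx":0,"wy":0,"wz":0,"jaw":1},{"x":0,"y":0,"z":0,"wx":0,"wy":0,"wz":0,"jaw":1},{"x":0,"y":0,"z":0,"wx":0,"wy":0,"wz":0,"jaw":1}])

```text
time_s: 10.83
eef_pos: [0.5063, 0.3541, 0.0548]
orientation: [0.707, -0.707, 0.012, -0.012]
wrist_force: [0.1, -0.1, -1.0]
finger_gap: 0.0209
```

Request:
step_arm(rows=[{"x":0,"y":0.1,"z":0,"wx":0,"wy":0,"wz":0,"jaw":1},{"x":0,"y":0,"z":0,"wx":0,"wy":0,"wz":0,"jaw":1},{"x":0,"y":0,"z":0,"wx":0,"wy":0,"wz":0,"jaw":1}])

```text
time_s: 11.08
eef_pos: [0.5062, 0.3541, 0.0533]
orientation: [0.707, -0.707, 0.012, -0.012]
wrist_force: [-0.1, 0.4, -1.4]
finger_gap: 0.0205
```

Request:
step_arm(rows=[{"x":0,"y":0.1,"z":0,"wx":0,"wy":0,"wz":0,"jaw":1},{"x":0,"y":0,"z":0,"wx":0,"wy":0,"wz":0,"jaw":1},{"x":0,"y":0,"z":0,"wx":0,"wy":0,"wz":0,"jaw":1}])

```text
time_s: 11.33
eef_pos: [0.5063, 0.3541, 0.0532]
orientation: [0.707, -0.707, 0.012, -0.013]
wrist_force: [-2.5, -2.2, 6.6]
finger_gap: 0.0208
```

Contact with the bat shows as +6.6 N, so I'll release and retreat upward.

Request:
step_arm(rows=[{"x":0,"y":0,"z":0,"wx":0,"wy":0,"wz":0,"jaw":-1},{"x":0,"y":0,"z":0,"wx":0,"wy":0,"wz":0,"jaw":-1},{"x":0,"y":0,"z":0,"wx":0,"wy":0,"wz":0,"jaw":-1},{"x":0,"y":0,"z":0,"wx":0,"wy":0,"wz":0,"jaw":-1},{"x":0,"y":0,"z":0,"wx":0,"wy":0,"wz":0,"jaw":-1},{"x":0,"y":0,"z":0,"wx":0,"wy":0,"wz":0,"jaw":-1},{"x":0,"y":0,"z":0,"wx":0,"wy":0,"wz":0,"jaw":-1},{"x":0,"y":0,"z":0,"wx":0,"wy":0,"wz":0,"jaw":-1}])

```text
time_s: 12.0
eef_pos: [0.5062, 0.354, 0.0522]
orientation: [-0.707, 0.707, -0.012, 0.012]
wrist_force: [0.4, 0.3, -0.6]
finger_gap: 0.0855
```

Request:
step_arm(rows=[{"x":0,"y":-1,"z":0,"wx":0,"wy":0,"wz":0,"jaw":-1},{"x":0,"y":-2,"z":0,"wx":0,"wy":0,"wz":0,"jaw":-1},{"x":0,"y":-3,"z":0,"wx":0,"wy":0,"wz":0,"jaw":-1},{"x":0,"y":-3,"z":0,"wx":0,"wy":0,"wz":0,"jaw":-1},{"x":0,"y":-3,"z":0,"wx":0,"wy":0,"wz":0,"jaw":-1},{"x":0,"y":-2,"z":0,"wx":0,"wy":0,"wz":0,"jaw":-1},{"x":0,"y":0,"z":0,"wx":0,"wy":0,"wz":0,"jaw":-1},{"x":0,"y":0,"z":0,"wx":0,"wy":0,"wz":0,"jaw":-1}])

```text
time_s: 12.67
eef_pos: [0.5067, 0.3542, 0.1942]
orientation: [0.708, -0.706, 0.011, -0.013]
wrist_force: [-0.6, 0.2, -0.7]
finger_gap: 0.0856
```

```bash
python3 -c "
from h import *
a=grab_frame('side');b=grab_frame('scene');c=camera_params('wrist');np.save('c9.npy',c,allow_pickle=True);w=grab_frame('wrist')
h=np.zeros((600,800,3),np.uint8);h[:,:400]=cv2.resize(a[120:390,220:400],(400,600),interpolation=cv2.INTER_CUBIC)
h[:300,400:]=cv2.resize(w,(400,300));h[300:,400:]=cv2.resize(b[170:245,370:470],(400,300),interpolation=cv2.INTER_CUBIC)
cv2.imwrite('pics/f9.png',h[:,:,::-1])"
```

```text
(no output)
```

View pics/f9.png

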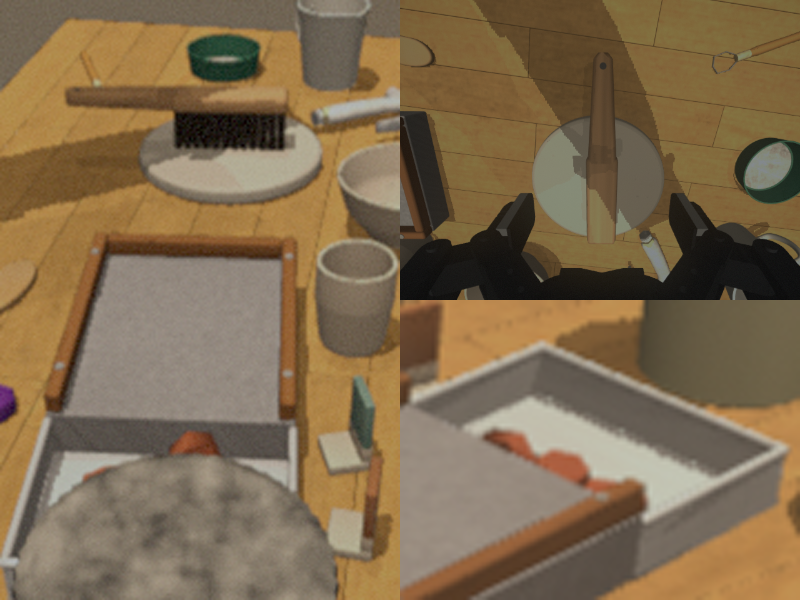

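The brush stands on the bat with the gripper clear, and the bed is empty. I'll do a last numerical check of the leaning piece's tilt and the brush position.

```bash
python3 -c "
from h import *
print('bed edge',ray('side',270+195/5,300+50/5,.04))
for z in(.015,.02,.025,.03,.035): print('top in side',ray('side',270+195/5,300+72/5,z))
c=np.load('c7.npy',allow_pickle=True).item()
# z8 crop px -> wrist px: u=60+a/3, v=220+b/3
for l,a,b in(('foot -y',308,350),('ridge',375,345),('edge occl',402,345)):
  for z in(.008,.015,.02,.03,.035): print(l,z,ray('wrist',60+a/3,220+b/3,z,c)[:2])
c9=np.load('c9.npy',allow_pickle=True).item()
f=1.6
A,B=[ray('wrist',(u-400)*f,v*f,.08,c9) for u,v in((601,157),(601,242))];print('brush mid',(A+B)/2)
L,Rr=[ray('wrist',(u-400)*f,v*f,.02,c9) for u,v in((533,177),(664,177))];print('bat',L,Rr,read_state()['wrist_force'])
"
```

```text
bed edge [ 0.5677 -0.1142  0.04  ]
top in side [ 0.5664 -0.0973  0.015 ]
top in side [ 0.5667 -0.1026  0.02  ]
top in side [ 0.5671 -0.1079  0.025 ]
top in side [ 0.5674 -0.1132  0.03  ]
top in side [ 0.5678 -0.1185  0.035 ]
foot -y 0.008 [ 0.5793 -0.1498]
foot -y 0.015 [ 0.5749 -0.1463]
foot -y 0.02 [ 0.5717 -0.1437]
foot -y 0.03 [ 0.5654 -0.1386]
foot -y 0.035 [ 0.5623 -0.1361]
ridge 0.008 [ 0.5782 -0.1297]
ridge 0.015 [ 0.5738 -0.1266]
ridge 0.02 [ 0.5707 -0.1244]
ridge 0.03 [ 0.5644 -0.1201]
ridge 0.035 [ 0.5613 -0.1179]
edge occl 0.008 [ 0.5784 -0.1217]
edge occl 0.015 [ 0.574  -0.1188]
edge occl 0.02 [ 0.5709 -0.1168]
edge occl 0.03 [ 0.5646 -0.1127]
edge occl 0.035 [ 0.5615 -0.1106]
brush mid [0.5785 0.3507 0.08  ]
bat [0.569  0.2508 0.02  ] [0.5754 0.4432 0.02  ] [ 0.913  -0.3738 -0.3522]
```

```bash
python3 -c "
from plant import *
print(hand_in(),read_state()['time_s'])"
```

```text
the job is handed in; nothing more can be done
the job is handed in; nothing more can be done
```

I gripped the brush by its handle near the head and swept all three reddish pieces out of the bed's open end into the catch tray. I then stood the brush back on the plaster bat, let go, backed off, and handed the job in at about 13 s. The hand-in gave no verdict.

- **Brush:** in the last pictures it stands upright on the bat. I measured the middle of its head at about (0.579, 0.351) m and the bat's centre at about (0.58, 0.35) m, so it is within about 10 mm. The gripper is open and clear of everything.
- **Pieces:** the bed is empty and all three pieces are in the tray. Two lie flat. The third leans at about 35° on the bed's end face; I estimate it is about 10 mm inside the tray's limit there and its top is below the rim. This is the least certain result, because it is partly hidden in every view.
- **Other things:** the cup, tiles, rib and purple look-alike appear where they were. I checked this by eye only.
- **Disagreements:** the two cameras placed the bed's far fence corner about 6 mm apart, so I started the sweep 18 mm clear of that fence. My first move calls were refused because every row needs all its keys; the arm had not moved.

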